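Feed sauce pots from a tipping tray into the channel

TASK

Carry the steel tray with its three sauce pots over to the feeding stand and set it down level alongside the yellow guide rail, spout towards the channel and cross rod in the white V, with all pots still in it, and let go. Then take the tray by its red tail bar and tip it so that the pots slide out in single file down the channel to its end stop, standing upright on the channel floor, and lower the tray back level into the stand and let go. Don't touch the pots with the robot, and leave everything else on the table where it is.

Things in the scene. Friction and masses are not known exactly. Their poses are not given: they have to be found in the camera images.
- tray: loose steel tipping tray, 0.28 to 0.42 kg, with 0.12 kg of pots. +x to the open spout, +y to its straight long side; z = 0 at its feet. Floor top z = 26 mm, walls 4 mm thick up to z = 50 mm; outer x -84 to 90 mm, y -36 to 36 mm. Stands on its cross rod (x = 45 mm) and a rear foot bar (x = -65 mm). Balances, loaded, near x = -15 mm. Its frame and handles are fixed to it.
- top_handle (a point): centre of the tray's black carrying bar, 12 x 12 mm square section, 72 mm clear length along tray y, over the tray's middle; in the tray frame at (-15, 0, 84) mm. The space below it is free down to the pots (tops at z = 52 mm).
- tail_bar: red round bar for tipping, 10 mm thick, 70 mm long along tray y, fixed to the tray above and behind its back wall; origin at its centre, in the tray frame at (-100, 0, 80) mm. Axes as the tray. It can turn between the fingers while the tray tips.
- tray_rod (a point): centre of the tray's cross rod (12 mm thick), in the tray frame at (45, 0, 6) mm; the tray tips about it once it lies in the cradle.
- cradle: fixed feeding stand, blue base 370 x 120 mm. +x along the feed (from tray to channel), +y to the yellow guide rail; origin on the table below the V. White V trough along y (45 degree boards, mouth 28 mm wide, 106 mm high) takes the tray's rod; a white rear rest at x = -110 mm, top 94 mm high, carries its rear foot, so the tray is level, its axes along the stand's.
- cradle_seat (a point): where the centre of the tray's cross rod lies when it rests in the V trough: 100 mm above the table, on the cradle's centre line.
- feed_channel: aluminium U channel fixed to the stand, falling 22 degrees; inner width 46 mm, sides 18 mm high, flared mouth (x = -185 mm). Origin: middle of its floor at the lower end stop; +x down the channel, z normal to its floor. Pots home have origins at x = -20, -60, -100 mm. Tip the tray 0.55 to 0.65 rad: the spout then meets the channel floor; beyond 0.7 rad its edge dips below it and blocks the pots.
- pot_red: sealed round sauce pot, white with a red lid, 40 mm diameter, 26 mm high, about 40 g, smooth plastic that slides easily (friction 0.16 to 0.24: it starts to slide at 9 to 14 degrees of tilt). Origin: centre of its underside. Starts standing in the tray.
- pot_green: sealed round sauce pot, white with a green lid, 40 mm diameter, 26 mm high, about 40 g, smooth plastic that slides easily (friction 0.16 to 0.24: it starts to slide at 9 to 14 degrees of tilt). Origin: centre of its underside. Starts standing in the tray.
- pot_yellow: sealed round sauce pot, white with a yellow lid, 40 mm diameter, 26 mm high, about 40 g, smooth plastic that slides easily (friction 0.16 to 0.24: it starts to slide at 9 to 14 degrees of tilt). Origin: centre of its underside. Starts standing in the tray.
- mealbox_b: bystander: closed meal box, 126 x 176 x 57 mm, white lid; origin at the centre of its underside
- oil: bystander: green glass oil bottle, 64 mm diameter, 200 mm high; origin at the centre of its underside
- herb_jar: bystander: amber herb jar with green cap, 60 mm diameter, 85 mm high; origin at the centre of its underside
- bowl: bystander: blue ceramic bowl, 120 mm diameter, 50 mm high; origin at the centre of its underside
- spatula: bystander: spatula lying on the table; origin at the centre of its underside
- tray_spout (a point): tray spout, centre of its floor edge, tray (90, 8, 26) mm: open, 48 mm wide (y -16 to 32 mm), in line with the straight +y wall; the -y wall slants in towards it
- guide_rail (a point): middle of the inner face of the yellow guide rail, an upright plate 95 mm long, 6 mm thick, top 127 mm high; stand y = +40 mm. The tray's straight outer wall (tray y = +36 mm) runs along it: best with 4 to 12 mm between them, so the tray's centre line is 0 to 8 mm off the stand's, away from the rail.
Mind the look-alikes: they are no part of the job. Leave any orange look-alike of the tray alone.

How it is judged:
On the way, in this order (a step that is already met when the one before it is completed fails the run):
1. the tray stands level in the stand, along the guide rail with its rod in the V, released, with all three pots aboard (x of tray_rod in the frame of cradle between -0.006 and 0.006 m and y of tray_rod in the frame of cradle between -0.012 and 0.007 m and z of tray_rod in the frame of cradle below 0.106 m and angle between tray's own z axis and vertical below 0.06 rad and angle between the x axis of tray and the x axis of cradle, either way round below 0.12 rad and contact force between the fingers and tray below 0.05 N and linear speed of tray below 0.02 m/s and x of pot_red in the frame of tray between -0.075 and 0.07 m and z of pot_red in the frame of tray between 0.02 and 0.03 m and x of pot_green in the frame of tray between -0.075 and 0.07 m and z of pot_green in the frame of tray between 0.02 and 0.03 m and x of pot_yellow in the frame of tray between -0.075 and 0.07 m and z of pot_yellow in the frame of tray between 0.02 and 0.03 m), for 0.3 s.
2. the tray is tipped by its tail bar (angle between tray's own z axis and vertical above 0.2 rad and contact force between the fingers and tail_bar above 0.2 N and distance between tray_rod and cradle_seat below 0.025 m), for 0.1 s.
At the end, for the whole second after the job is handed in: Pots at rest in file at the end stop (origins within 110 mm of it), upright, flat within 6 mm and 0.15 rad. Tray at rest in the stand, untouched: level to 0.06 rad, in line to 0.12 rad, rod in the V within 6 mm along the feed and 7 mm towards or 12 mm away from the rail (x of tray_rod in the frame of cradle between -0.006 and 0.006 m and y of tray_rod in the frame of cradle between -0.012 and 0.007 m and z of tray_rod in the frame of cradle below 0.106 m and angle between tray's own z axis and vertical below 0.06 rad and angle between the x axis of tray and the x axis of cradle, either way round below 0.12 rad and contact force between the fingers and tray below 0.05 N and linear speed of each of tray, pot_red, pot_green, pot_yellow below 0.02 m/s and x of pot_red in the frame of feed_channel between -0.11 and -0.015 m and y of pot_red in the frame of feed_channel between -0.008 and 0.008 m and z of pot_red in the frame of feed_channel between -0.004 and 0.006 m and angle between the z axis of each of pot_red, pot_green, pot_yellow and the z axis of feed_channel, either way round below 0.15 rad and x of pot_green in the frame of feed_channel between -0.11 and -0.015 m and y of pot_green in the frame of feed_channel between -0.008 and 0.008 m and z of pot_green in the frame of feed_channel between -0.004 and 0.006 m and x of pot_yellow in the frame of feed_channel between -0.11 and -0.015 m and y of pot_yellow in the frame of feed_channel between -0.008 and 0.008 m and z of pot_yellow in the frame of feed_channel between -0.004 and 0.006 m).
It fails at once if the robot touches a pot (contact force between any of the fingers, the arm and pot_red above 0.3 N or contact force between any of the fingers, the arm and pot_green above 0.3 N or contact force between any of the fingers, the arm and pot_yellow above 0.3 N).
It fails at once if a bystander is moved by more than 30 mm (distance of any of mealbox_b, oil, herb_jar, bowl, spatula from where it was at the start of the episode above 0.03 m).
It also fails if it takes over 67 s, if anything falls off the work surface, if the arm or the gripper's body presses on something with over 40 N, if the wrist force passes 120 N, or if a joint passes its speed limit or range.

ROBOT

A 7-joint arm with a two-finger parallel gripper is mounted at the origin on the work surface. World frame = base frame: x ahead of the robot, y to its left, z up, the work surface at z = 0. Lengths are in m, angles in rad, forces in N, time in s.
With the tool pointing down it reaches from about 0.4 to 0.85 m from the base axis. Payload 10.4 kg.
Tool frame: the origin (TCP) lies where the fingers leave the gripper's body, on its centre line; the fingertips stand 73 mm ahead of it and the grasp point (between the pads) lies 54 mm ahead of it; z points along the fingers, y is the line along which they close (so a half turn about z gives the same grasp; the last joint's range is limited). The gripper opens to 85 mm and grips with 20 to 120 N. Pads are 22 mm wide; open, the fingers measure 114 mm over their backs; the gripper's body (76 mm by 85 mm) begins 54 mm behind the grasp point. The pads swing forward as they close: fully open they stand 13 mm farther back than shut.
Start: joints at [-1.256, 0.332, -0.065, 1.46, 0.022, 1.35, -0.088], TCP at [0.207, 0.59, 0.304] pointing down, gripper open.
Joint ranges: [-2.6, 2.6], [-0.5, 2.12], [-1.47, 1.34], [0.16, 2.42], [-1.27, 4.41], [0.06, 2.06], [-2.6, 2.6]. Speed limits (rad/s): [2.22, 2.22, 2.79, 2.79, 3.14, 3.14, 3.14].

INTERFACE

Orientations are given as a unit quaternion [x, y, z, w].
In Python, from workcell import manip, camera gives the robot as it stands. The module is installed in compiled form; this text tells all that it offers.
- The arm moves only by the shell command python3 -m creep 'ROWS' [OPENING] [FORCE]. ROWS is JSON, a list of rows, each a list of 2 entries, a list of its own where there are three numbers: the shift along the tool's x, y, z in mm, then the turn about the tool's z in rad. In form: [[[tx, ty, tz], twist], ...]. A call has 1 to 5 rows; each row is the pose to reach, as a shift and turn from the pose commanded when the call began, along the tool's axes at that moment; what a row does not reach only later rows make up. A row lasts 1/12 s, in which the tool goes at most 41.7 mm and 7.16 degrees, less where a joint would pass 70% of its speed; a pose out of reach is approached as far as the arm can. A call with a gripper value outside its range is refused whole. OPENING is the opening, from 0 (shut) to 1 (fully open), set as the call begins (- or left out, the last holds). The fingers move at their own pace and stop on an object; FORCE is the grip in N (left out, the last holds). Time passes only in rows, so rows that repeat a pose let the fingers close. It gives the time, the measured TCP pose, the force, the opening and the grip force at its end, in the units of the state.
- manip.get_obs(): the state, without advancing time (a new reading comes with each control period).
- camera(name): name is "scene" or "top" or "wrist"; returns a dict with "pixels" (400x640x3 uint8, red, green, blue), "z_map" (400x640 float32, m along the optical axis (not along the pixel's ray), 0 where there is no reading), "fx", "fy", "cx", "cy" (pixels), "extrinsics" (4x4, takes a point from world to camera coordinates). Camera axes: x right, y down, z forward; pixel columns grow to the right and rows downward; lengths in m; the calibration is good to about 2 mm. A picture is of the moment at which its call begins.
- manip.hand_in(): hands the job in; it is judged then, once.
The state is a dict: "clock": time; "joint_pos": joint angles; "joint_velocities": joint speeds; "tau": joint torques, N m; "position": TCP position; "ee_rot": TCP orientation; "ft_force": force on the tool from outside, world axes, zero at the start; "torque": the same for the moment, N m; "grip_width": opening from 0.0 (shut) to 1.0 (fully open); "grasp_force": force on a finger pad.
Only numpy, scipy, OpenCV 4.12 (cv2) and the standard library are available. Lean on these libraries where they do the work, as an engineer would, in place of code of your own. Each camera call takes 0.05 s, during which the arm holds its last target. There are 200 camera calls.

## Working session

There is one attempt and no reset: what is moved stays moved. The work goes in short steps, Python scripts to look and compute and a shell command to move; the robot and the scene stay as the last step left them, time stands still between calls to the robot, and variables do not carry over. Pictures are saved under pics/ and viewed, at most 10 in all, crops included, and the job is handed in when it is done.

```bash
mkdir -p pics; cat > h.py <<'E'
import numpy as np, cv2
from workcell import manip, camera
from scipy.spatial.transform import Rotation as R
def snap(n):
    c=camera(n); c['E']=np.array(c['extrinsics']); return c
def save(c,f,crop=None):
    im=c['pixels'][:,:,::-1]
    if crop: 
        u0,v0,u1,v1,s=crop; im=cv2.resize(im[v0:v1,u0:u1],None,fx=s,fy=s,interpolation=cv2.INTER_CUBIC)
    cv2.imwrite(f,im)
def cloud(c):
    z=c['z_map']; v,u=np.mgrid[:z.shape[0],:z.shape[1]]
    p=np.stack([(u-c['cx'])/c['fx']*z,(v-c['cy'])/c['fy']*z,z],-1)
    E=c['E']; return (p-E[:3,3])@E[:3,:3]
def ray(c,u,v,h):
    E=c['E']; d=E[:3,:3].T@np.array([(u-c['cx'])/c['fx'],(v-c['cy'])/c['fy'],1]); o=-E[:3,:3].T@E[:3,3]
    return o+d*(h-o[2])/d[2]
def tool():
    s=manip.get_obs(); return np.array(s['position']),R.from_quat(s['ee_rot']).as_matrix(),s
E
python3 - <<'E'
from h import *
a=snap('scene');b=snap('top')
cv2.imwrite('pics/a.png',a['pixels'][:,:,::-1]);cv2.imwrite('pics/b.png',b['pixels'][:,:,::-1])
for c in(a,b):print(c['fx'],c['cx'],c['cy'],c['E'].round(3).tolist())
p,r,s=tool();print(p,r.round(3).tolist(),s)
np.savez('ab.npz',ca=cloud(a),cb=cloud(b),pa=a['pixels'],pb=b['pixels'])
E
```

```text
420.1407332426188 315.42561731696804 202.90369550795583 [[-0.706, 0.708, 0.01, 0.398], [0.601, 0.607, -0.52, -0.31], [-0.374, -0.362, -0.854, 1.661], [0.0, 0.0, 0.0, 1.0]]
401.1984594830916 319.676489841242 202.5235755713355 [[-0.05, -0.999, 0.006, 0.036], [-0.972, 0.047, -0.231, 0.557], [0.23, -0.017, -0.973, 0.967], [0.0, 0.0, 0.0, 1.0]]
[0.20704584 0.58945275 0.30320975] [[-0.944, 0.331, -0.0], [0.331, 0.944, -0.001], [-0.0, -0.001, -1.0]] {'clock': 0.1, 'joint_pos': array([-1.2556287 ,  0.33278685, -0.06469114,  1.46085587,  0.02163548,
        1.34989579, -0.08849518]), 'joint_velocities': array([ 0.00064868, -0.00095906, -0.00018793, -0.00251746, -0.00103822,
       -0.00033642,  0.00118616]), 'tau': array([ 7.78945268e-04, -6.26740122e+01,  4.88294754e-02, -3.92431891e+01,
        1.62354513e-02,  6.83295628e-03, -1.17769414e-05]), 'position': array([0.20704584, 0.58945275, 0.30320975]), 'ee_rot': array([ 1.68070569e-01,  9.85774768e-01, -6.22074042e-04, -5.82807456e-05]), 'ft_force': array([-0.44639905, -0.38926023, -0.43175505]), 'torque': array([-0.00377418, -0.02978818,  0.06533601]), 'grasp_force': 0.0, 'grip_width': 1.0003070715830982}
```

View pics/a.png

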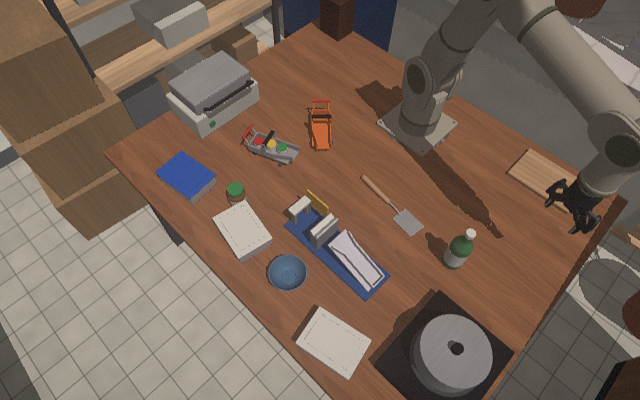

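View pics/b.png

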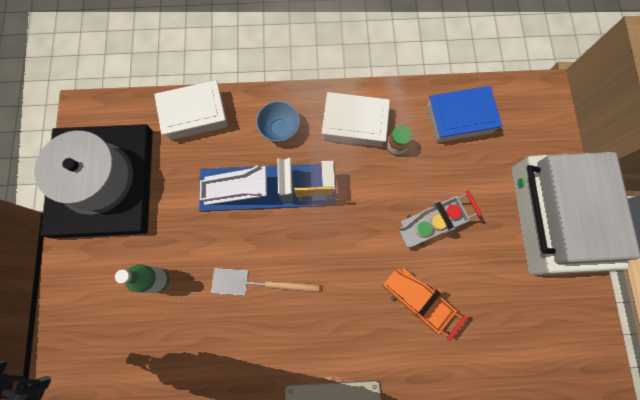

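The top view (b.png) shows:
- Steel tray at (437,222), with its red tail bar at (474,205) and spout at (405,238).
- Orange look-alike at (427,300), also with a red bar, at (457,327).
- Stand at (268,187), with the V at (285,180) and the yellow rail at (315,193).

In the scene view (a.png) the tray is at (270,147), the orange one at (320,125) and the stand at (335,245).

Candidates for the tray are steel at top (437,222) and orange at top (427,300). I choose the steel one with the three lids. Next I measure it and check with a close crop.

```bash
cat > m.py <<'E'
from h import *
a=snap('scene');b=snap('top')
im=np.hstack([cv2.resize(b['pixels'][185:255,390:490],(400,280),interpolation=cv2.INTER_CUBIC),cv2.resize(b['pixels'][150:220,265:365],(400,280),interpolation=cv2.INTER_CUBIC)])
im2=np.hstack([cv2.resize(a['pixels'][115:185,230:330],(400,280),interpolation=cv2.INTER_CUBIC),cv2.resize(a['pixels'][180:250,270:370],(400,280),interpolation=cv2.INTER_CUBIC)])
cv2.imwrite('pics/c.png',np.vstack([im,im2])[:,:,::-1])
def blob(c,box,lo,hi):
    h=cv2.cvtColor(c['pixels'],cv2.COLOR_RGB2HSV); m=cv2.inRange(h,lo,hi)
    k=np.zeros_like(m);u0,v0,u1,v1=box;k[v0:v1,u0:u1]=m[v0:v1,u0:u1]
    v,u=np.nonzero(k); w=cloud(c)[v,u]; return u,v,w
B={'a':(a,(235,118,300,168),(275,182,345,245)),'b':(b,(395,185,490,250),(270,155,345,212))}
for n,(c,t,s) in B.items():
  for nm,box,lo,hi in [('red',t,(0,150,90),(6,255,255)),('red2',t,(174,150,90),(180,255,255)),('grn',t,(45,100,50),(85,255,255)),('yel',t,(18,130,90),(34,255,255)),('blk',t,(0,0,0),(180,255,38)),('rail',s,(15,130,90),(34,255,255)),('white',s,(0,0,150),(180,60,255))]:
    u,v,w=blob(c,box,lo,hi)
    if len(u)==0: print(n,nm,'none');continue
    print(n,nm,len(u),(u.mean().round(1),v.mean().round(1)),'ub',u.min(),u.max(),v.min(),v.max(),'w med',np.median(w,0).round(4),'p2',np.percentile(w,2,0).round(4),'p98',np.percentile(w,98,0).round(4))
E
python3 m.py
```

```text
a red 110 (np.float64(253.5), np.float64(136.4)) ub 242 263 124 144 w med [ 0.5254 -0.3491  0.0554] p2 [ 0.5039 -0.4213  0.0105] p98 [ 0.5659 -0.3237  0.0881]
a red2 none
a grn 56 (np.float64(281.7), np.float64(146.6)) ub 277 286 143 150 w med [ 0.4812 -0.2566  0.0532] p2 [ 0.4663 -0.273   0.0487] p98 [ 0.4954 -0.241   0.06  ]
a yel 58 (np.float64(271.1), np.float64(142.7)) ub 267 275 139 146 w med [ 0.4956 -0.2981  0.0532] p2 [ 0.4802 -0.3125  0.0485] p98 [ 0.5123 -0.2831  0.0583]
a blk none
a rail 248 (np.float64(317.7), np.float64(203.0)) ub 306 328 189 215 w med [0.581  0.0261 0.1064] p2 [ 0.5553 -0.0245  0.0034] p98 [0.584  0.069  0.1325]
a white 552 (np.float64(318.1), np.float64(220.9)) ub 289 344 195 244 w med [0.6208 0.0862 0.0946] p2 [ 0.5816 -0.0287  0.0753] p98 [0.6647 0.1696 0.1079]
b red 280 (np.float64(462.0), np.float64(207.5)) ub 446 481 190 218 w med [ 0.5246 -0.3501  0.0553] p2 [ 0.504  -0.4157  0.0025] p98 [ 0.5656 -0.3212  0.0886]
b red2 none
b grn 144 (np.float64(424.3), np.float64(228.5)) ub 418 431 222 235 w med [ 0.4796 -0.2572  0.0533] p2 [ 0.4648 -0.2722  0.05  ] p98 [ 0.496  -0.2417  0.0568]
b yel 143 (np.float64(438.8), np.float64(221.6)) ub 433 446 214 228 w med [ 0.4947 -0.2959  0.0538] p2 [ 0.4788 -0.3093  0.0495] p98 [ 0.5131 -0.2812  0.0849]
b blk 9 (np.float64(449.9), np.float64(224.2)) ub 449 451 222 226 w med [ 0.4819 -0.3107  0.0909] p2 [ 0.4765 -0.3138  0.0892] p98 [ 0.4868 -0.3084  0.0942]
b rail 190 (np.float64(308.9), np.float64(190.4)) ub 294 332 187 196 w med [0.5782 0.0396 0.1244] p2 [ 0.5768 -0.02    0.0745] p98 [0.5826 0.0675 0.1314]
b white 779 (np.float64(301.8), np.float64(174.7)) ub 277 334 158 193 w med [0.6256 0.0834 0.0973] p2 [ 0.5805 -0.0321  0.0095] p98 [0.6677 0.1106 0.1077]
```

View pics/c.png

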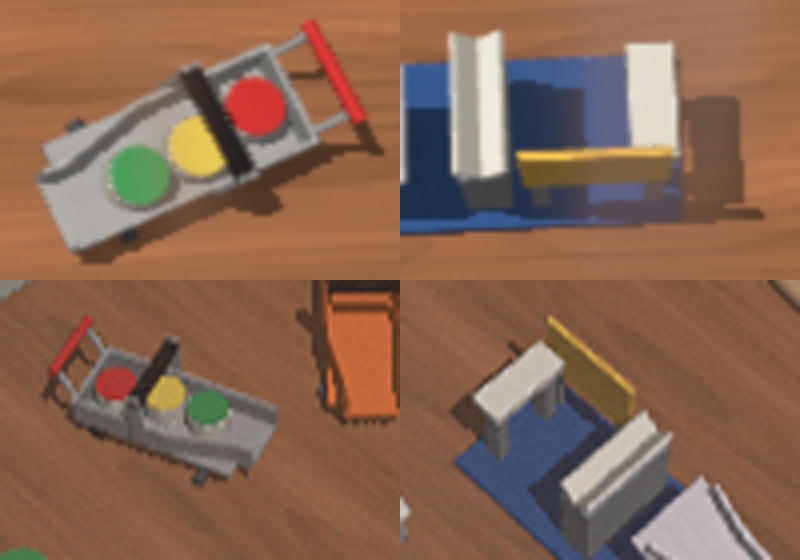

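The close crop confirms the choice: a steel tray with red, yellow and green lids, a black bar and a red tail bar. Its straight wall faces the robot and its spout points to the lower left in the top view. The stand has a white V with the channel to its left, a white rear rest on the right and the yellow rail on the robot side. Next I fit poses from both views.

```bash
cat > f.py <<'E'
from h import *
a=snap('scene');b=snap('top')
def pr(n,x): print(n,np.array(x).round(4).tolist())
def line(p):
    c=p.mean(0);_,_,V=np.linalg.svd(p-c);d=V[0];t=(p-c)@d;e=np.percentile(t,[1,99]);return c+d*e.mean(),d,e[1]-e[0]
def tri(ua,ub):
    P=[np.diag([1,1,1.])]*0
    M=[]
    for c,(u,v) in((a,ua),(b,ub)):
        K=np.array([[c['fx'],0,c['cx']],[0,c['fy'],c['cy']],[0,0,1]]);M.append(K@c['E'][:3])
    X=cv2.triangulatePoints(M[0],M[1],np.array(ua,float),np.array(ub,float))[:,0];return X[:3]/X[3]
cen={}
for n,c,t,s in(('a',a,(235,112,305,172),(275,180,345,250)),('b',b,(393,180,490,255),(270,150,345,215))):
    h=cv2.cvtColor(c['pixels'],cv2.COLOR_RGB2HSV);w=cloud(c);z=w[...,2]
    def box(q): m=np.zeros(z.shape,bool);m[q[1]:q[3],q[0]:q[2]]=1;return m
    red=((h[...,0]<7)|(h[...,0]>172))&(h[...,1]>140)&(h[...,2]>80)&box(t)&(z>.068)
    rest=[('tail',red),('handle',box(t)&(h[...,2]<70)&(z>.078)&(z<.1)),('railtop',box(s)&(h[...,0]>14)&(h[...,0]<36)&(h[...,1]>110)&(z>.120)),
     ('Vtop',box(s)&(h[...,1]<70)&(h[...,2]>110)&(z>.098)&(z<.115)&(w[...,1]>.075)&(w[...,1]<.14)),('rest',box(s)&(h[...,1]<70)&(z>.085)&(z<.1)&(w[...,1]<.02))]
    for nm,m in rest:
        p=w[m];q,d,L=line(p);pr(n+' '+nm+' %d'%len(p),np.r_[q,d,L])
        v,u=np.nonzero(m);cen[n+nm]=(u.mean(),v.mean())
        if nm in('Vtop','rest'): pr('   p1/p99',np.percentile(p,[1,99],axis=0))
    for nm,lo,hi in(('red',(0,140,80),(6,255,255)),('grn',(45,100,50),(85,255,255)),('yel',(18,130,90),(34,255,255))):
        m=(cv2.inRange(h,lo,hi)>0)&box(t)&(z<.06)&(z>.04);v,u=np.nonzero(m);cen[n+nm]=(u.mean(),v.mean());pr(n+nm,w[m].mean(0))
    # blue base by ray on plane 0.01: min area rect
    bl=((h[...,0]>100)&(h[...,0]<125)&(h[...,1]>110)&(z<.03)&(z>-.01)&(w[...,1]>-.1)&(w[...,1]<.45)&(w[...,0]>.5)&(w[...,0]<.72))
    k=cv2.minAreaRect((w[bl][:,:2]*1000).astype(np.float32));print(n,'base',k,np.median(w[bl][:,2]))
for nm in('tail','handle','railtop','grn','yel'):pr('tri '+nm,tri(cen['a'+nm],cen['b'+nm]))
E
python3 f.py
```

```text
a tail 45 [0.5356, -0.379, 0.0842, 0.9411, 0.3361, -0.0361, 0.0673]
a handle 59 [0.5047, -0.2989, 0.0897, 0.934, 0.3573, -0.0044, 0.0698]
a railtop 70 [0.5798, 0.0223, 0.1269, -0.0112, -0.9998, 0.0138, 0.093]
a Vtop 194 [0.6222, 0.093, 0.1033, 1.0, 0.0065, 0.0025, 0.0893]
   p1/p99 [[0.5774, 0.0786, 0.0983], [0.6667, 0.1101, 0.1094]]
a rest 214 [0.6221, -0.0147, 0.0941, 0.9999, -0.0105, -0.0134, 0.0749]
   p1/p99 [[0.5846, -0.0311, 0.0862], [0.6596, -0.0002, 0.0996]]
ared [0.5219, -0.3389, 0.0529]
agrn [0.4805, -0.2574, 0.0532]
ayel [0.496, -0.2973, 0.0533]
a base ((623.4024047851562, 151.05580139160156), (364.1616516113281, 117.61040496826172), 89.91840362548828) 0.011164778209395479
b tail 114 [0.5348, -0.3787, 0.0848, 0.1984, -0.372, -0.9068, 0.011]
b handle 131 [0.5049, -0.2996, 0.091, -0.9335, -0.3585, -0.0009, 0.0673]
b railtop 121 [0.5796, 0.0234, 0.1276, 0.0093, 1.0, 0.003, 0.092]
b Vtop 327 [0.6235, 0.095, 0.1035, -1.0, 0.0064, 0.0047, 0.0902]
   p1/p99 [[0.5784, 0.0784, 0.0981], [0.6686, 0.1116, 0.1094]]
b rest 304 [0.6242, -0.0149, 0.0955, -0.9999, -0.0152, -0.0003, 0.0705]
   p1/p99 [[0.5892, -0.0296, 0.0889], [0.6595, -0.0, 0.0994]]
bred [0.521, -0.3376, 0.0533]
bgrn [0.4797, -0.2574, 0.0532]
byel [0.4952, -0.2955, 0.0533]
b base ((623.2593994140625, 181.8787841796875), (300.3587341308594, 119.20174407958984), 89.76983642578125) 0.011524222779593918
tri tail [0.5354, -0.3795, 0.0831]
tri handle [0.5045, -0.2998, 0.0893]
tri railtop [0.5798, 0.024, 0.1266]
tri grn [0.4799, -0.2579, 0.0522]
tri yel [0.4957, -0.2964, 0.0531]
```

Measured in world coordinates:

| Item | Measurement |
|---|---|
| Tray top handle | (0.505, -0.299), bar top at z 0.090 |
| Tray tail bar | (0.535, -0.379), z about 0.083 |
| Tray yaw | 111° |
| Stand V | about (0.623, 0.095) |
| Stand yaw | about 90° |

I move over the handle first.

```bash
c='python3 -m creep'
$c '[[[-104,-101,0],0],[[-104,-101,0],0],[[-104,-101,0],0],[[-104,-101,0],0]]' 0.6
$c '[[[-104,-101,0],0],[[-104,-101,0],0],[[-104,-101,0],0],[[-104,-101,0],0]]'
$c '[[[-104,-101,0],0],[[-104,-101,0],0],[[-104,-101,0],0],[[-104,-101,0],0]]'
$c '[[[-88,-146,0],0],[[-88,-146,0],0],[[-88,-146,0],0],[[-88,-146,0],0],[[-88,-146,0],0]]'
$c '[[[-88,-146,0],0],[[-88,-146,0],0],[[-88,-146,0],0],[[-88,-146,0],0],[[-88,-146,0],0]]'
$c '[[[-88,-146,0],0],[[-88,-146,0],0],[[-88,-146,0],0],[[-88,-146,0],0],[[-88,-146,0],0]]'
$c '[[[0,0,0],0.61],[[0,0,0],0.61],[[0,0,0],0.61],[[0,0,0],0.61],[[0,0,0],0.61]]'
$c '[[[0,0,0],0.61],[[0,0,0],0.61],[[0,0,0],0.61],[[0,0,0],0.61],[[0,0,0],0.61]]'
$c '[[[0,0,0],0.61],[[0,0,0],0.61],[[0,0,0],0.61],[[0,0,0],0.61],[[0,0,0],0.61]]'
$c '[[[0,0,0],0.61],[[0,0,0],0.61],[[0,0,0],0.61],[[0,0,0],0.61],[[0,0,0],0.61]]'
cat > t.py <<'E'
import sys;from h import *
# tool shift from now to put TCP at x y z with tool-y yaw (deg)
x,y,z,yaw=map(float,sys.argv[1:5]);p,r,s=tool()
d=r.T@(np.array([x,y,z])-p);cur=np.degrees(np.arctan2(r[1,1],r[0,1]))
print('t',s['clock'],'p',p.round(4),'yaw',cur.round(2),'shift mm',(d*1000).round(1),'twist',-np.radians((yaw-cur+180)%360-180).round(4),'tz',r[:,2].round(3),'j',s['joint_pos'].round(2),'g',s['grip_width'],s['grasp_force'],'F',s['ft_force'].round(1))
E
python3 t.py 0.5047 -0.2994 0.140 -69.03
```

```text
clock: 0.63
position: [0.2747, 0.4557, 0.304]
ee_rot: [0.17, 0.985, -0.0, 0.001]
ft_force: [1.2, 1.1, 0.0]
grip_width: 0.603
grasp_force: 0.0
clock: 0.97
position: [0.3388, 0.3256, 0.3042]
ee_rot: [0.17, 0.985, -0.0, 0.0]
ft_force: [0.7, -0.3, 0.5]
grip_width: 0.597
grasp_force: 0.0
clock: 1.3
position: [0.4029, 0.1956, 0.3042]
ee_rot: [0.171, 0.985, 0.0, 0.0]
ft_force: [1.0, -0.4, 0.3]
grip_width: 0.602
grasp_force: 0.0
clock: 1.72
position: [0.4365, 0.0262, 0.3043]
ee_rot: [0.172, 0.985, -0.0, 0.001]
ft_force: [0.5, -0.4, -0.6]
grip_width: 0.602
grasp_force: 0.0
clock: 2.13
position: [0.4701, -0.1407, 0.3045]
ee_rot: [0.172, 0.985, -0.001, 0.001]
ft_force: [-0.7, -0.6, -0.1]
grip_width: 0.599
grasp_force: 0.0
clock: 2.55
position: [0.5037, -0.3072, 0.3031]
ee_rot: [0.172, 0.985, -0.002, -0.001]
ft_force: [-0.4, 0.4, 0.8]
grip_width: 0.605
grasp_force: 0.0
clock: 2.97
position: [0.5051, -0.3001, 0.3038]
ee_rot: [0.459, 0.888, 0.0, -0.0]
ft_force: [-0.5, -0.5, 0.8]
grip_width: 0.601
grasp_force: 0.0
clock: 3.38
position: [0.5051, -0.3, 0.3038]
ee_rot: [0.705, 0.71, 0.0, -0.0]
ft_force: [0.2, 0.8, 0.3]
grip_width: 0.6
grasp_force: 0.0
clock: 3.8
position: [0.5051, -0.3, 0.3038]
ee_rot: [0.885, 0.465, 0.0, -0.0]
ft_force: [-0.6, 0.1, -0.8]
grip_width: 0.601
grasp_force: 0.0
clock: 4.22
position: [0.5052, -0.3, 0.3037]
ee_rot: [0.984, 0.178, -0.0, -0.0]
ft_force: [-1.4, -1.1, 1.0]
grip_width: 0.604
grasp_force: 0.0
t 4.2167 p [ 0.5052 -0.3     0.3037] yaw -69.51 shift mm [ -0.2  -0.6 163.7] twist -0.0083 tz [-0.  0. -1.] j [-0.48  0.52  1.29  1.61 -0.51  1.4  -0.34] g 0.6036510182522232 0.0 F [-1.4 -1.1  1. ]
```

```bash
python3 - <<'E'
from h import *
c=snap('wrist');save(c,'pics/w1.png')
h=cv2.cvtColor(c['pixels'],cv2.COLOR_RGB2HSV);w=cloud(c);z=w[...,2]
near=np.hypot(w[...,0]-.51,w[...,1]+.32)<.13
for n,m in(('handle',near&(h[...,2]<75)&(z>.078)&(z<.1)),('tail',near&((h[...,0]<7)|(h[...,0]>172))&(h[...,1]>130)&(z>.065)&(z<.1))):
    p=w[m]
    if len(p)<20: print(n,len(p));continue
    k=cv2.minAreaRect((p[:,:2]*1000).astype(np.float32));v,u=np.nonzero(m);print(n,len(p),k,np.percentile(p[:,2],[5,50,95]).round(4),u.mean(),v.mean())
E
```

```text
handle 1008 ((505.34661865234375, -301.92889404296875), (71.01050567626953, 10.835500717163086), 20.331863403320312) [0.0883 0.0895 0.0907] 323.50099206349205 178.99801587301587
tail 968 ((535.0856323242188, -380.8238220214844), (69.85484313964844, 9.942375183105469), 20.83746337890625) [0.0809 0.0838 0.0855] 423.79545454545456 176.46900826446281
```

View pics/w1.png

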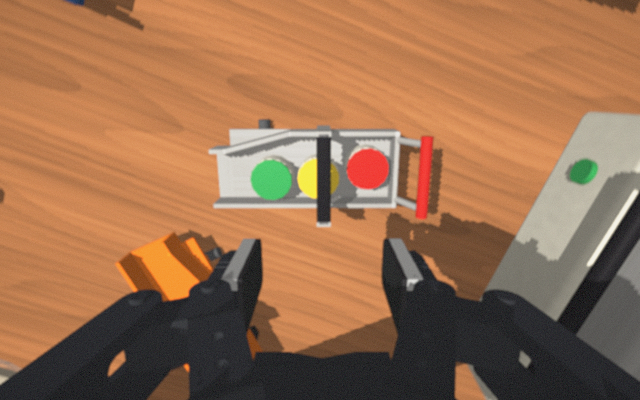

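Wrist view: the black handle is at (323,179), between the finger tips, with the red tail bar to the right at (424,176). The orange look-alike at (175,265) is out of the fingers' way. I descend and grip.

```bash
c='python3 -m creep'
$c '[[[0,0,30],0],[[0,0,65],0],[[0,0,100],0],[[0,0,125],0],[[0,0,135],0]]'
$c '[[[0,0,10],0],[[0,0,20],0],[[0,0,29],0],[[0,0,29],0],[[0,0,29],0]]' | head -3
$c '[[[0,0,0],0],[[0,0,0],0],[[0,0,0],0],[[0,0,0],0],[[0,0,0],0]]' 0 100
$c '[[[0,0,0],0],[[0,0,0],0],[[0,0,0],0],[[0,0,0],0],[[0,0,0],0]]'
python3 t.py 0.627 0.035 0.30 -90
```

```text
clock: 4.68
position: [0.504, -0.299, 0.1654]
ee_rot: [0.983, 0.182, -0.002, -0.001]
ft_force: [-0.9, 1.0, 0.1]
grip_width: 0.601
grasp_force: 0.0
clock: 5.1
position: [0.5052, -0.3005, 0.1403]
ee_rot: [0.983, 0.181, 0.0, 0.0]
clock: 5.52
position: [0.5054, -0.3006, 0.1407]
ee_rot: [0.984, 0.181, 0.001, 0.0]
ft_force: [-0.6, 1.1, 5.6]
grip_width: 0.115
grasp_force: 97.9
clock: 5.93
position: [0.5054, -0.3006, 0.1407]
ee_rot: [0.983, 0.181, 0.001, 0.0]
ft_force: [-0.8, 0.7, 5.3]
grip_width: 0.116
grasp_force: 98.0
t 5.9333 p [ 0.5054 -0.3006  0.1407] yaw -69.15 shift mm [ 233.3 -270.2 -159.3] twist 0.3638 tz [ 0.001 -0.    -1.   ] j [-0.37  0.67  1.11  1.78 -0.67  1.12 -0.24] g 0.11570787459863137 97.950679063797 F [-0.8  0.7  5.3]
```

```bash
c='python3 -m creep'
$c '[[[0,0,-1],0],[[0,0,-4],0],[[0,0,-9],0],[[0,0,-16],0],[[0,0,-24],0]]'
$c '[[[0,0,-8],0],[[0,0,-16],0],[[0,0,-24],0],[[0,0,-32],0],[[0,0,-40],0]]' | head -3
$c '[[[0,0,-8],0],[[0,0,-16],0],[[0,0,-24],0],[[0,0,-32],0],[[0,0,-40],0]]' | head -3
$c '[[[0,0,-8],0],[[0,0,-16],0],[[0,0,-24],0],[[0,0,-30],0],[[0,0,-35],0]]' | head -3
$c '[[[0,0,-3],0],[[0,0,-5],0],[[0,0,-6],0],[[0,0,-6],0],[[0,0,-6],0]]'
python3 t.py 0.627 0.035 0.285 -90
python3 - <<'E'
from h import *
c=snap('top');save(c,'pics/b2.png',(380,150,520,270,5))
E
```

```text
clock: 6.35
position: [0.5048, -0.3002, 0.1643]
ee_rot: [0.984, 0.181, -0.0, -0.0]
ft_force: [0.9, 0.8, -5.6]
grip_width: 0.115
grasp_force: 97.6
clock: 6.77
position: [0.505, -0.3003, 0.2048]
ee_rot: [0.984, 0.181, 0.0, -0.0]
clock: 7.18
position: [0.505, -0.3003, 0.2447]
ee_rot: [0.984, 0.181, 0.0, -0.0]
clock: 7.6
position: [0.505, -0.3004, 0.2797]
ee_rot: [0.984, 0.181, 0.0, 0.0]
clock: 8.02
position: [0.5049, -0.3002, 0.2846]
ee_rot: [0.984, 0.181, -0.0, -0.0]
ft_force: [-0.4, 0.2, -5.6]
grip_width: 0.118
grasp_force: 97.6
t 8.0167 p [ 0.5049 -0.3002  0.2846] yaw -69.16 shift mm [ 233.4 -269.9   -0.4] twist 0.3638 tz [-0.  0. -1.] j [-0.46  0.52  1.26  1.64 -0.51  1.36 -0.34] g 0.11831557274174136 97.63588070869446 F [-0.4  0.2 -5.6]
```

View pics/b2.png

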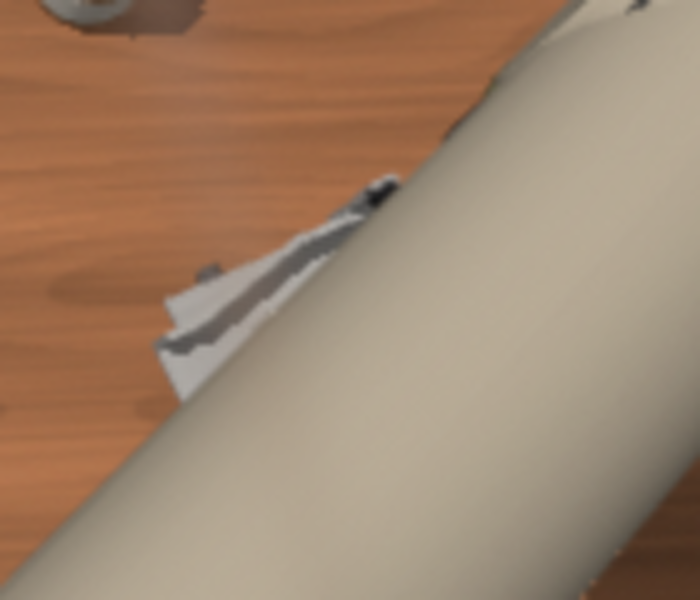

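The top view is mostly blocked by the arm. Only the spout end, at crop (200,330), shows beside it. The tray is lifted level and the force matches its weight. I carry it gently with ramped speed, then turn it.

```bash
c='python3 -m creep'
$c '[[[1.3,-1.5,0],0],[[3.9,-4.5,0],0],[[7.8,-9.1,0],0],[[13.1,-15.1,0],0],[[19.6,-22.7,0],0]]' | head -3
$c '[[[7.8,-9.1,0],0],[[15.7,-18.2,0],0],[[23.5,-27.3,0],0],[[31.3,-36.3,0],0],[[39.2,-45.4,0],0]]' | head -3
$c '[[[7.8,-9.1,0],0],[[15.7,-18.2,0],0],[[23.5,-27.3,0],0],[[31.3,-36.3,0],0],[[39.2,-45.4,0],0]]' | head -3
$c '[[[7.8,-9.1,0],0],[[15.7,-18.2,0],0],[[23.5,-27.3,0],0],[[31.3,-36.3,0],0],[[39.2,-45.4,0],0]]' | head -3
$c '[[[7.8,-9.1,0],0],[[15.7,-18.2,0],0],[[23.5,-27.3,0],0],[[31.3,-36.3,0],0],[[39.2,-45.4,0],0]]' | head -3
$c '[[[7.8,-9.1,0],0],[[15.7,-18.2,0],0],[[23.5,-27.3,0],0],[[30,-34.8,0],0],[[36.6,-42.4,0],0]]' | head -3
$c '[[[5.9,-6.8,0],0],[[11.1,-12.9,0],0],[[15,-17.4,0],0],[[17.6,-20.4,0],0],[[18.9,-22,0],0]]'
$c '[[[0,0,0],0.01],[[0,0,0],0.03],[[0,0,0],0.06],[[0,0,0],0.09],[[0,0,0],0.12]]' | head -3
$c '[[[0,0,0],0.03],[[0,0,0],0.06],[[0,0,0],0.09],[[0,0,0],0.12],[[0,0,0],0.15]]' | head -3
$c '[[[0,0,0],0.03],[[0,0,0],0.055],[[0,0,0],0.075],[[0,0,0],0.088],[[0,0,0],0.094]]'
python3 t.py 0.627 0.035 0.285 -90
python3 - <<'E'
from h import *
a=snap('scene');b=snap('top')
im=np.hstack([cv2.resize(a['pixels'][150:250,250:350],(400,400),interpolation=cv2.INTER_CUBIC),cv2.resize(b['pixels'][120:220,265:365],(400,400),interpolation=cv2.INTER_CUBIC)])
cv2.imwrite('pics/d.png',im[:,:,::-1])
E
```

```text
clock: 8.48
position: [0.5155, -0.2714, 0.2848]
ee_rot: [0.984, 0.181, -0.0, -0.0]
clock: 8.9
position: [0.5362, -0.2143, 0.2849]
ee_rot: [0.983, 0.181, 0.0, -0.0]
clock: 9.32
position: [0.5566, -0.1582, 0.2849]
ee_rot: [0.983, 0.181, 0.0, -0.0]
clock: 9.73
position: [0.5771, -0.1019, 0.2849]
ee_rot: [0.983, 0.181, -0.0, -0.0]
clock: 10.15
position: [0.5975, -0.0455, 0.2849]
ee_rot: [0.984, 0.181, 0.0, -0.0]
clock: 10.57
position: [0.6166, 0.007, 0.2848]
ee_rot: [0.983, 0.181, -0.0, 0.0]
clock: 10.98
position: [0.6263, 0.0338, 0.2848]
ee_rot: [0.983, 0.181, -0.0, 0.0]
ft_force: [-0.7, -0.0, -4.4]
grip_width: 0.114
grasp_force: 97.6
clock: 11.4
position: [0.6259, 0.0326, 0.285]
ee_rot: [0.993, 0.12, 0.0, -0.0]
clock: 11.82
position: [0.626, 0.0327, 0.285]
ee_rot: [0.999, 0.045, 0.0, -0.0]
clock: 12.23
position: [0.6261, 0.0332, 0.2849]
ee_rot: [1.0, -0.001, -0.0, -0.0]
ft_force: [0.2, -0.1, -5.4]
grip_width: 0.114
grasp_force: 97.7
t 12.2333 p [0.6261 0.0332 0.2849] yaw -90.08 shift mm [ 0.9 -1.8 -0.1] twist -0.0015 tz [-0.  0. -1.] j [-0.97  0.65  1.27  1.53 -0.63  1.42 -1.24] g 0.11416380120578519 97.65059351921082 F [ 0.2 -0.1 -5.4]
```

View pics/d.png

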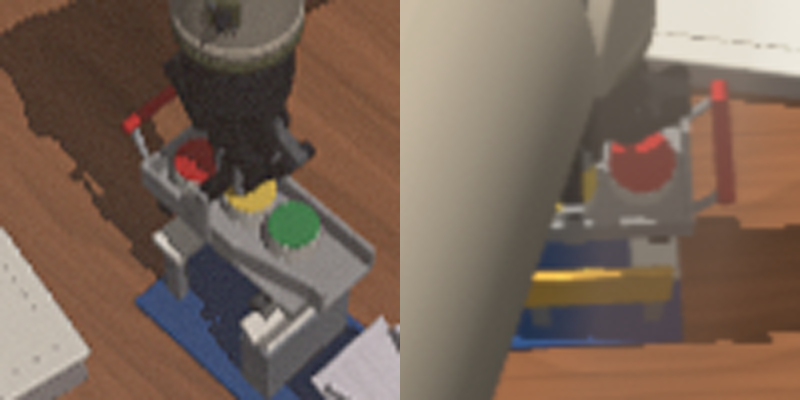

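All three pots are aboard in the scene view (red, yellow and green lids at (195,160), (250,190) and (290,225)), and the tray is above the stand. I measure the tray and the V with the same cameras before lowering.

```bash
cat > k.py <<'E'
from h import *
for n in('scene','top'):
    c=snap(n);h=cv2.cvtColor(c['pixels'],cv2.COLOR_RGB2HSV);w=cloud(c);z=w[...,2]
    near=(abs(w[...,0]-.625)<.07)&(w[...,1]>-.12)&(w[...,1]<.2)
    red=near&((h[...,0]<8)|(h[...,0]>172))&(h[...,1]>120)&(h[...,2]>60)
    m=red&(w[...,1]<-.035)&(z>.14)
    p=w[m];k=cv2.minAreaRect((p[:,:2]*1000).astype(np.float32));print(n,'tail',len(p),np.array(k[0]).round(1),np.array(k[1]).round(1),round(k[2],1),'z95',np.percentile(p[:,2],[50,98]).round(4))
    for q,lo,hi in(('red',(0,120,60),(8,255,255)),('grn',(45,90,40),(85,255,255)),('yel',(18,120,70),(34,255,255))):
        m=(cv2.inRange(h,lo,hi)>0)&near&(z>.13)&(w[...,1]>-.035)&(w[...,0]>.59);
        if m.sum()>8: print('  ',q,m.sum(),np.median(w[m],0).round(4))
E
python3 k.py
```

```text
scene tail 54 [634.6 -52. ] [51.8 10.7] 0.2 z95 [0.2288 0.2331]
   red 84 [ 0.6299 -0.0092  0.1967]
   grn 104 [0.6179 0.0828 0.1976]
   yel 58 [0.6215 0.0455 0.1971]
top tail 43 [625.4 -51.7] [69.4  7.1] 0.9 z95 [0.23   0.2325]
   red 96 [ 0.6229 -0.0074  0.1975]
   yel 13 [0.6132 0.0256 0.1984]
```

```bash
c='python3 -m creep'
$c '[[[0.5,-0.9,1],0],[[0.9,-1.8,4],0],[[0.9,-1.8,9],0],[[0.9,-1.8,15],0],[[0.9,-1.8,21],0]]'|head -3
$c '[[[0,0,6],0],[[0,0,12],0],[[0,0,17],0],[[0,0,20],0],[[0,0,22],0]]'
$c '[[[0,0,1],0],[[0,0,2],0],[[0,0,3],0],[[0,0,4],0],[[0,0,4],0]]'
python3 t.py 0.627 0.035 0.2347 -90; python3 k.py
```

```text
clock: 12.85
position: [0.6269, 0.0352, 0.2631]
ee_rot: [1.0, -0.0, -0.0, -0.0]
clock: 13.27
position: [0.6269, 0.0351, 0.2414]
ee_rot: [1.0, -0.0, -0.0, 0.0]
ft_force: [0.8, -0.0, -4.2]
grip_width: 0.119
grasp_force: 97.7
clock: 13.68
position: [0.627, 0.0351, 0.2378]
ee_rot: [1.0, -0.0, -0.0, -0.0]
ft_force: [-0.1, 0.3, -4.4]
grip_width: 0.119
grasp_force: 97.6
t 13.6833 p [0.627  0.0351 0.2378] yaw -90.01 shift mm [0.  0.1 3.1] twist -0.0002 tz [-0.  0. -1.] j [-0.95  0.69  1.23  1.58 -0.66  1.34 -1.21] g 0.11888392503645646 97.64956712722778 F [-0.1  0.3 -4.4]
scene tail 45 [636.8 -48.4] [10.4 48.1] 89.8 z95 [0.1817 0.1859]
   red 83 [ 0.6307 -0.007   0.1501]
   grn 101 [0.6192 0.0846 0.1505]
   yel 53 [0.6234 0.0473 0.1504]
top tail 76 [626.7 -48.4] [ 9.8 70.7] 89.0 z95 [0.1828 0.1869]
   red 132 [ 0.6256 -0.0064  0.1505]
   yel 27 [0.6121 0.0289 0.1505]
```

```bash
c='python3 -m creep'
for i in 1; do :; done
$c '[[[0,0,0.5],0],[[0,0,1],0],[[0,0,1.5],0],[[0,0,2],0],[[0,0,2],0]]'
$c '[[[0,0,0.5],0],[[0,0,1],0],[[0,0,1],0],[[0,0,1],0]]'
python3 t.py 0.627 0.035 0.2347 -90
```

```text
clock: 14.2
position: [0.627, 0.035, 0.2358]
ee_rot: [1.0, -0.0, 0.0, 0.0]
ft_force: [0.9, -1.0, -4.6]
grip_width: 0.114
grasp_force: 97.7
clock: 14.53
position: [0.6271, 0.0346, 0.2353]
ee_rot: [1.0, -0.0, 0.0, 0.0]
ft_force: [-0.2, -2.4, -0.2]
grip_width: 0.118
grasp_force: 98.3
t 14.5333 p [0.6271 0.0346 0.2353] yaw -90.04 shift mm [-0.1 -0.4  0.6] twist -0.0008 tz [ 0.001 -0.    -1.   ] j [-0.95  0.69  1.23  1.59 -0.66  1.34 -1.21] g 0.11839265613455392 98.29171657562256 F [-0.2 -2.4 -0.2]
```

```bash
c='python3 -m creep'
$c '[[[0,0.7,0],0],[[0,0.7,0.5],0],[[0,0.7,0.5],0]]'
$c '[[[0,0,0],0],[[0,0,0],0],[[0,0,0],0],[[0,0,0],0]]' 0.5
$c '[[[0,0,-3],0],[[0,0,-10],0],[[0,0,-22],0],[[0,0,-40],0],[[0,0,-60],0]]'
python3 k.py
python3 - <<'E'
from h import *
a=snap('scene');b=snap('top');w=snap('wrist')
im=np.hstack([cv2.resize(a['pixels'][160:250,260:350],(360,360),interpolation=cv2.INTER_CUBIC),cv2.resize(w['pixels'][0:400,120:520],(360,360))])
cv2.imwrite('pics/e.png',im[:,:,::-1])
E
python3 t.py 0.627 -0.050 0.228 -90
```

```text
clock: 14.78
position: [0.6272, 0.0343, 0.235]
ee_rot: [1.0, -0.0, 0.0, -0.0]
ft_force: [-1.1, -2.2, 2.9]
grip_width: 0.118
grasp_force: 98.9
clock: 15.12
position: [0.627, 0.0347, 0.2343]
ee_rot: [1.0, 0.0, -0.0, -0.0]
ft_force: [0.6, 0.7, 0.2]
grip_width: 0.499
grasp_force: 0.0
clock: 15.53
position: [0.6269, 0.0343, 0.2957]
ee_rot: [1.0, -0.0, -0.0, 0.0]
ft_force: [0.3, 0.1, 0.6]
grip_width: 0.506
grasp_force: 0.0
scene tail 66 [626.8 -50.4] [ 9.7 67.6] 87.9 z95 [0.1792 0.1841]
   red 97 [ 0.6296 -0.0055  0.1471]
   grn 100 [0.6188 0.0834 0.1476]
   yel 96 [0.6187 0.0405 0.1474]
top tail 91 [627. -50.] [70.4  8.8] 0.4 z95 [0.1798 0.1834]
   red 164 [ 0.629  -0.0058  0.1477]
   yel 44 [0.614  0.0286 0.1485]
t 15.7833 p [0.627  0.0345 0.2947] yaw -90.01 shift mm [-0.  84.5 66.6] twist -0.0001 tz [ 0.  0. -1.] j [-0.96  0.64  1.26  1.51 -0.61  1.43 -1.25] g 0.5007091067928352 0.0 F [-0.3  0.2  0.1]
```

View pics/e.png

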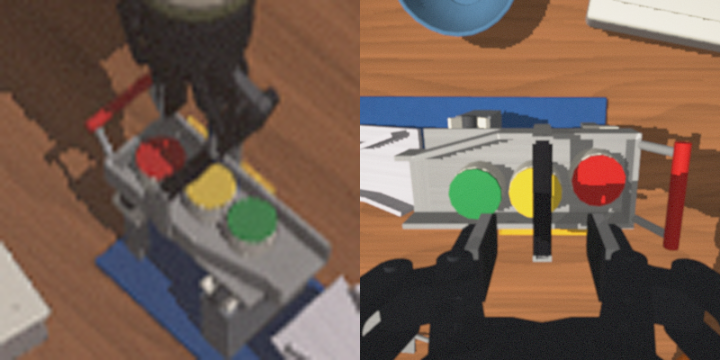

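Scene and wrist views show the tray level on the stand. The rod is in the V, the yellow rail lies along the straight side, and all three pots are aboard (green (475,195), yellow (530,190), red (600,180) in the wrist half). The tail bar is at about (0.627, -0.050), z 0.174. I grasp it with a narrow opening.

```bash
c='python3 -m creep'
$c '[[[0,20,0],0],[[0,45,0],0],[[0,70,0],0],[[0,84.5,0],0],[[0,84.5,0],0]]' 0.32 |head -3
$c '[[[0,0,20],0],[[0,0,40],0],[[0,0,52],0],[[0,0,59],0],[[0,0,63],0]]'
$c '[[[0,0,0],0],[[0,0,0],0],[[0,0,0],0]]'
$c '[[[0,0,0],0],[[0,0,0],0],[[0,0,0],0],[[0,0,0],0]]' 0 40
python3 t.py 0.627 -0.050 0.231 -90;python3 k.py
```

```text
clock: 16.2
position: [0.6259, -0.0543, 0.2942]
ee_rot: [1.0, -0.003, -0.0, 0.001]
clock: 16.62
position: [0.6268, -0.0494, 0.2303]
ee_rot: [1.0, 0.0, -0.001, 0.0]
ft_force: [-0.2, -0.4, 0.2]
grip_width: 0.318
grasp_force: 0.0
clock: 16.87
position: [0.6273, -0.0502, 0.2323]
ee_rot: [1.0, -0.0, 0.001, 0.0]
ft_force: [0.7, 0.3, 0.1]
grip_width: 0.318
grasp_force: 0.0
clock: 17.2
position: [0.6272, -0.0509, 0.2321]
ee_rot: [1.0, -0.0, 0.001, 0.0]
ft_force: [-0.6, -2.7, 3.9]
grip_width: 0.098
grasp_force: 39.2
t 17.2 p [ 0.6272 -0.0509  0.2321] yaw -90.05 shift mm [-0.2 -0.9  1.1] twist -0.0009 tz [ 0.001 -0.001 -1.   ] j [-0.8   0.68  1.2   1.59 -0.65  1.32 -1.09] g 0.09821276760128515 39.17591571807861 F [-0.6 -2.7  3.9]
scene tail 29 [628.4 -52.9] [64.3 11. ] 3.4 z95 [0.179  0.1828]
   red 103 [ 0.6288 -0.0066  0.1474]
   grn 95 [0.6188 0.0839 0.1469]
   yel 95 [0.6193 0.04   0.147 ]Traceback (most recent call last):
  File "k.py", line 7, in <module>
    p=w[m];k=cv2.minAreaRect((p[:,:2]*1000).astype(np.float32));print(n,'tail',len(p),np.array(k[0]).round(1),np.array(k[1]).round(1),
[... 158 characters left out ...]
                                                        ~~~~~~~~~~~~~^^^^^^^^^^^^^^^^
    return _quantile_unchecked(
        a, q, axis, out, overwrite_input, method, keepdims, weights)
    return _ureduce(a,
                    func=_quantile_ureduce_func,
    ...<5 lines>...
                    overwrite_input=overwrite_input,
                    method=method)
    r = func(a, **kwargs)
    result = _quantile(arr,
                       quantiles=q,
    ...<2 lines>...
                       out=out,
                       weights=wgt)
    slices_having_nans = np.isnan(arr[-1, ...])
                                  ~~~^^^^^^^^^
IndexError: index -1 is out of bounds for axis 0 with size 0
```

```bash
c='python3 -m creep'
$c '[[[0,-2.3,-4.3],0],[[0,-6.4,-11.4],0],[[0,-12.7,-20.8],0],[[0,-20.7,-31.1],0],[[0,-29.5,-40.7],0]]'
$c '[[[0,-9.5,-8.9],0],[[0,-19.7,-16.9],0],[[0,-29.2,-23.3],0],[[0,-36.2,-27.4],0],[[0,-37.6,-28.2],0]]'
$c '[[[0,0,0],0],[[0,0,0],0],[[0,0,0],0],[[0,0,0],0],[[0,0,0],0]]'
$c '[[[0,0,0],0],[[0,0,0],0],[[0,0,0],0],[[0,0,0],0],[[0,0,0],0]]'
python3 - <<'E'
from h import *
a=snap('scene');b=snap('top')
im=np.hstack([cv2.resize(a['pixels'][170:310,260:400],(400,400),interpolation=cv2.INTER_CUBIC),cv2.resize(b['pixels'][120:220,190:290],(400,400),interpolation=cv2.INTER_CUBIC)])
cv2.imwrite('pics/g.png',im[:,:,::-1])
E
python3 t.py 0.627 0.017 0.301 -90
```

```text
clock: 17.72
position: [0.6269, -0.0221, 0.273]
ee_rot: [1.0, -0.001, 0.0, 0.001]
ft_force: [0.2, -9.1, 3.9]
grip_width: 0.097
grasp_force: 39.2
clock: 18.13
position: [0.6275, 0.0152, 0.303]
ee_rot: [1.0, -0.001, 0.002, 0.002]
ft_force: [-2.3, -10.2, 13.8]
grip_width: 0.099
grasp_force: 40.8
clock: 18.55
position: [0.6274, 0.0141, 0.3024]
ee_rot: [1.0, -0.002, 0.002, 0.002]
ft_force: [-0.9, -9.4, 12.0]
grip_width: 0.1
grasp_force: 40.8
clock: 18.97
position: [0.6274, 0.0141, 0.3024]
ee_rot: [1.0, -0.002, 0.001, 0.002]
ft_force: [-1.8, -9.5, 13.0]
grip_width: 0.098
grasp_force: 40.8
t 19.0667 p [0.6273 0.0141 0.3023] yaw -90.18 shift mm [-0.4 -2.9  1.3] twist -0.0031 tz [ 0.003 -0.003 -1.   ] j [-0.93  0.62  1.25  1.5  -0.59  1.44 -1.23] g 0.10204476849051614 40.8217978477478 F [-1.1 -9.3 13.1]
```

View pics/g.png

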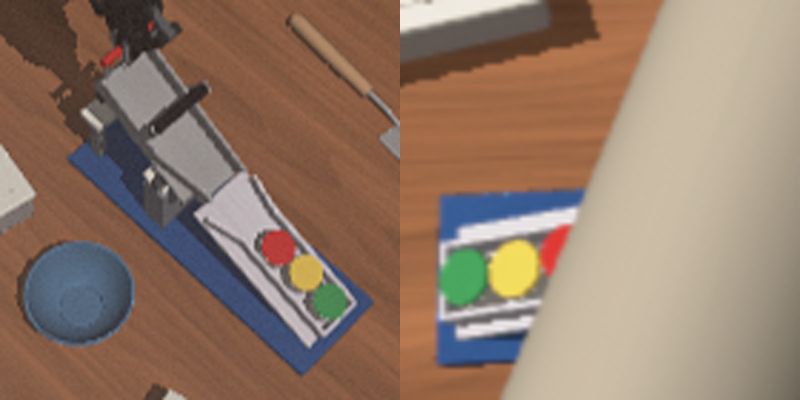

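Both views show green, yellow and red in file at the channel's end stop (scene crop (328,300), (306,273), (278,247)), upright. The tray is empty, its spout on the channel. I lower it along the reverse arc.

```bash
c='python3 -m creep'
$c '[[[0,8.4,4.9],0],[[0,17.9,11.3],0],[[0,28.1,19.4],0],[[0,37.6,28.2],0],[[0,44.3,35.4],0]]'
$c '[[[0,6.2,7.5],0],[[0,11.1,14.1],0],[[0,15.6,20.8],0],[[0,18.9,26.4],0],[[0,21.3,30.7],0]]'
$c '[[[0,0.6,1],0],[[0,1.1,2],0],[[0,1.4,2.7],0],[[0,1.4,2.7],0],[[0,1.4,2.7],0]]'
python3 t.py 0.627 -0.050 0.231 -90
```

```text
clock: 19.48
position: [0.627, -0.029, 0.2651]
ee_rot: [1.0, -0.001, 0.001, 0.0]
ft_force: [0.4, -6.0, 4.6]
grip_width: 0.095
grasp_force: 40.9
clock: 19.9
position: [0.6269, -0.0497, 0.2339]
ee_rot: [1.0, -0.001, 0.0, 0.0]
ft_force: [0.6, -4.1, 2.3]
grip_width: 0.097
grasp_force: 41.8
clock: 20.32
position: [0.627, -0.0508, 0.2317]
ee_rot: [1.0, -0.0, 0.0, 0.0]
ft_force: [0.1, -5.4, 3.8]
grip_width: 0.096
grasp_force: 42.0
t 20.3167 p [ 0.627  -0.0508  0.2317] yaw -90.06 shift mm [ 0.  -0.8  0.7] twist -0.001 tz [ 0.    -0.001 -1.   ] j [-0.8   0.67  1.18  1.59 -0.64  1.32 -1.1 ] g 0.0964921647583748 41.95909380912781 F [ 0.1 -5.4  3.8]
```

```bash
c='python3 -m creep'
$c '[[[0,0.6,0],0],[[0,1,0],0],[[0,1,0],0]]' | sed -n 4p
$c '[[[0,0,0],0],[[0,0,0],0],[[0,0,0],0],[[0,0,0],0]]' 0.3
$c '[[[0,0,-5],0],[[0,0,-20],0],[[0,0,-45],0],[[0,0,-70],0],[[0,0,-90],0]]'|head -2
$c '[[[0,30,0],0],[[0,70,0],0],[[0,110,0],0],[[0,150,0],0],[[0,150,0],0]]'
python3 - <<'E'
from h import *
for n in('scene','top'):
    c=snap(n);h=cv2.cvtColor(c['pixels'],cv2.COLOR_RGB2HSV);w=cloud(c);z=w[...,2]
    for q,lo,hi,y0,y1,z0 in(('tail',(0,120,60),(8,255,255),-.12,-.035,.1),('red',(0,120,60),(8,255,255),.15,.4,.03),('grn',(45,90,40),(85,255,255),.15,.4,.03),('yel',(18,120,70),(34,255,255),.15,.4,.03),('handle',(0,0,0),(180,120,70),.0,.07,.165)):
        m=(cv2.inRange(h,lo,hi)>0)&(abs(w[...,0]-.625)<.06)&(w[...,1]>y0)&(w[...,1]<y1)&(z>z0)&(z<.21)
        if m.sum()>5: print(n,q,m.sum(),np.median(w[m],0).round(4),np.percentile(w[m],[2,98],axis=0).round(3).tolist())
a=snap('scene');b=snap('top')
im=np.hstack([cv2.resize(a['pixels'][170:310,260:400],(400,400),interpolation=cv2.INTER_CUBIC),cv2.resize(b['pixels'][100:240,200:340],(400,400),interpolation=cv2.INTER_CUBIC)])
cv2.imwrite('pics/i.png',im[:,:,::-1])
E
```

```text
ft_force: [-1.8, -2.2, 5.4]
clock: 20.9
position: [0.6269, -0.0504, 0.2311]
ee_rot: [1.0, 0.0, -0.0, -0.0]
ft_force: [-0.2, 0.5, -0.4]
grip_width: 0.298
grasp_force: 0.0
clock: 21.32
position: [0.6271, -0.0514, 0.3246]
clock: 21.73
position: [0.6234, -0.2114, 0.3236]
ee_rot: [1.0, -0.006, 0.0, 0.002]
ft_force: [-1.4, -2.1, 0.6]
grip_width: 0.302
grasp_force: 0.0
scene tail 74 [ 0.6259 -0.0494  0.1785] [[0.591, -0.056, 0.172], [0.66, -0.046, 0.184]]
scene red 113 [0.6182 0.2334 0.0767] [[0.601, 0.217, 0.068], [0.634, 0.249, 0.085]]
scene grn 98 [0.6147 0.3061 0.0475] [[0.598, 0.292, 0.04], [0.63, 0.321, 0.055]]
scene yel 114 [0.6133 0.27   0.0623] [[0.596, 0.253, 0.052], [0.63, 0.284, 0.07]]
scene handle 97 [0.6283 0.0358 0.184 ] [[0.593, 0.029, 0.177], [0.661, 0.041, 0.188]]
top tail 110 [ 0.6265 -0.0494  0.1798] [[0.594, -0.054, 0.175], [0.66, -0.045, 0.183]]
top red 152 [0.6183 0.233  0.0779] [[0.602, 0.217, 0.07], [0.635, 0.249, 0.085]]
top grn 131 [0.6141 0.3053 0.0487] [[0.598, 0.29, 0.04], [0.631, 0.323, 0.056]]
top yel 143 [0.6137 0.2697 0.0635] [[0.597, 0.253, 0.055], [0.632, 0.287, 0.071]]
top handle 89 [0.6252 0.035  0.1855] [[0.596, 0.031, 0.182], [0.658, 0.039, 0.188]]
```

View pics/i.png

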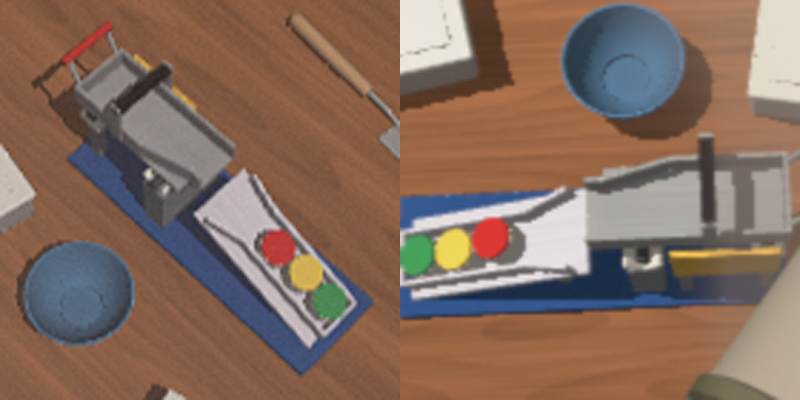

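Everything is in place: the tray is empty, level and untouched in the stand, and the three pots stand in file at the end stop (top crop (415,255), (452,248), (490,238)).

```bash
python3 -m creep '[[[0,0,0],0],[[0,0,0],0],[[0,0,0],0],[[0,0,0],0],[[0,0,0],0]]' | head -1; python3 -c "
from workcell import manip;print(manip.hand_in())"
```

```text
clock: 22.35
the job is handed in; nothing more can be done
None
```

I handed the job in at 22.4 s; no verdict came back. My last images showed the tray empty, level and released in the stand, with the three pots upright in file at the channel's end stop.

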